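# Gauge the resin knobs on the pin

## Robot

A 6-joint arm with a two-finger parallel gripper is mounted at the origin on the work surface. World frame = base frame: x ahead of the robot, y to its left, z up, the work surface at z = 0. Lengths are in m, angles in rad, forces in N, time in s.
With the tool pointing down it reaches from about 0.275 to 0.75 m from the base axis. Payload 10.2 kg.
Tool frame: the origin (TCP) lies at the very end of the fingers, on their centre line; the grasp point (between the pads) lies 19 mm behind it (ctrl.grip_point_offset is the distance from the TCP to the grasp point, in m); z points along the fingers, y is the line along which they close (so a half turn about z gives the same grasp; the last joint's range is limited). The gripper opens to 88 mm and grips with 3 to 60 N. Pads are 18 mm wide; open, the fingers measure 123 mm over their backs; the gripper's body (75 mm by 187 mm) begins 45 mm behind the grasp point.
Start: joints at [-1.391, 0.313, 1.498, -0, 1.331, -0.223], TCP at [0.206, -0.483, 0.21] pointing down, gripper open.
Joint ranges: [-2.94, 2.94], [-0.97, 2.17], [0.19, 2.56], [-1.23, 4.37], [0.02, 3.11], [-2.88, 2.88]. Speed limits (rad/s): [2.39, 2.39, 3.01, 3.14, 3.14, 3.14].

## Interface

Orientations are given as a rotation vector (axis times angle).
In Python, from station import ctrl, imaging, order gives the robot as it stands. The module is installed in compiled form; this text tells all that it offers.
- The arm moves only by the shell command python3 -m pendant 'ROWS'. ROWS is JSON, a list of rows, each an object with "xyz": the shift along the tool's x, y, z in units of 0.08 m (1.0 is 0.08 m), a list of three; "delta_rot": the turn, a rotation vector about the tool's x, y, z in units of 45 degrees (1.0 is 45 degrees), a list of three; "grip": the closure, from -1 (fully open) to 1 (shut). In form: [{"xyz": [x, y, z], "delta_rot": [wx, wy, wz], "grip": grip}, ...]. A call has 1 to 12 rows; each row shifts and turns the commanded pose from where the row before left it, along the tool's axes as they then stand; what a row does not reach is not made up. A row lasts 1/10 s, in which the tool goes at most 50 mm and 8.59 degrees, less where a joint would pass 70% of its speed; a pose out of reach is approached as far as the arm can. A call with a number of a shift or a turn outside -1 to 1 is refused whole. A call with a gripper value outside its range is refused whole. The fingers move at their own pace and stop on an object; the grip force is fixed at half the most. Time passes only in rows, so rows that do not move let the fingers close. It gives the time, the measured TCP pose, the force, the opening and the grip force at its end, in the units of the state.
- ctrl.read_state(): the state, without advancing time (a new reading comes with each control period).
- imaging.capture(name): name is "side" or "top"; returns the picture (400x640x3 uint8, blue, green, red); there is no depth.
- imaging.camera_info(name): a dict with "K" (3x3 intrinsics, pixels), "eye" and "orientation" of the camera in the world. Camera axes: x right, y up, looking along -z (the intrinsics and any distortion apply to the point x, -y, -z); pixel columns grow to the right and rows downward; lengths in m; the calibration is good to about 2 mm. A picture is of the moment at which its call begins. camera_info takes no time and is no camera call.
- order.job_done(): hands the job in; it is judged then, once.
The state is a dict: "t": time; "joints": joint angles; "joint_velocities": joint speeds; "joint_efforts": joint torques, N m; "tool_pos": TCP position; "eef_rot": TCP orientation; "ft_force": force on the tool from outside, world axes, zero at the start; "moment": the same for the moment, N m; "finger_gap": finger opening in m; "finger_force": force on a finger pad.
Only numpy, scipy, OpenCV 4.12 (cv2) and the standard library are available. Lean on these libraries where they do the work, as an engineer would, in place of code of your own. Each camera call takes 0.05 s, during which the arm holds its last target. There are 200 camera calls.

## Task

Find out which one of the three blue resin knobs fits the slanted steel gauge pin by trying them on it without forcing. Leave the one that slides fully home seated on the pin's flange, and stand the two that do not fit upright in the white reject tray. Leave the two little jars and the glass cup where they are.

Things in the scene. Friction and masses are not known exactly. Their poses are not given: they have to be found in the camera images.
- knob_a: one of three look-alike resin knobs: dark blue square block 40 x 40 x 46 mm tall, about 90 g, upright; socket 36 mm deep, open only below (mouth 25 mm), a brass ferrule hidden inside. In one knob, a different one each time, its bore is 22 mm; in two it is 16 mm and they stop on the pin some 24 mm short of the seat. Origin: centre of underside; z up, x, y square to the sides
- knob_b: another such knob, the same in every outward way as knob_a; same origin and axes
- knob_c: another such knob, the same in every outward way as knob_a; same origin and axes
- pin: steel gauge pin, 19 mm diameter, 32 mm long, last 4 mm tapering to 13 mm at the tip, rising from a round flange 52 mm across (the seat). Rigid, fixed, leaning 0.35 rad from vertical, roughly towards the robot. Origin: centre of the seat, 45 mm above the table; z along the pin to its tip, y level. A seated knob has its origin here and its z along the pin
- gauge: the gauge's aluminium base plate, 100 (x) x 90 (y) x 12 mm, fixed to the table; origin at the centre of its underside, z up
- tray: white open reject tray, fixed, 160 (x) x 210 (y) mm outside, walls 4 mm thick and 25 mm high, floor 4 mm thick; origin at the centre of its underside, z up; empty at the start
- jar_a: small clear jar, white cap, 38 mm across, 42 mm tall, standing among the knobs; origin at the centre of its underside; to be left alone
- jar_b: small clear jar, black cap, 42 mm across, 45 mm tall, standing beyond the gauge and tray; origin at the centre of its underside; to be left alone
- cup: glass cup, 66 mm across, 80 mm tall, standing behind the gauge; origin at the centre of its underside; to be left alone
There are look-alikes about, which are no part of the job. What is shaped like the knob_c but pink or red is not meant. Leave any orange look-alike of the gauge alone.

How it is judged:
At the end, for the whole second after the job is handed in: One knob (any that will go) is fully home on the pin: its underside within 5 mm of the seat, within 6 mm of the pin's axis each way, lined up with the pin within 0.12 rad; the other two stand upright (within 0.15 rad) on the floor of the reject tray; all released and at rest (((z of knob_a in the frame of pin between -0.004 and 0.005 m and x of knob_a in the frame of pin between -0.006 and 0.006 m and y of knob_a in the frame of pin between -0.006 and 0.006 m and angle between the z axis of knob_a and the z axis of pin, either way round below 0.12 rad and linear speed of each of knob_a, knob_b, knob_c below 0.02 m/s and x of knob_b in the frame of tray between -0.07 and 0.07 m and y of knob_b in the frame of tray between -0.095 and 0.095 m and z of each of knob_b, knob_c in the frame of tray below 0.012 m and angle between each of knob_b, knob_c's own z axis and vertical below 0.15 rad and x of knob_c in the frame of tray between -0.07 and 0.07 m and y of knob_c in the frame of tray between -0.095 and 0.095 m) or (z of knob_b in the frame of pin between -0.004 and 0.005 m and x of knob_b in the frame of pin between -0.006 and 0.006 m and y of knob_b in the frame of pin between -0.006 and 0.006 m and angle between the z axis of knob_b and the z axis of pin, either way round below 0.12 rad and linear speed of each of knob_b, knob_a, knob_c below 0.02 m/s and x of knob_a in the frame of tray between -0.07 and 0.07 m and y of knob_a in the frame of tray between -0.095 and 0.095 m and z of each of knob_a, knob_c in the frame of tray below 0.012 m and angle between each of knob_a, knob_c's own z axis and vertical below 0.15 rad and x of knob_c in the frame of tray between -0.07 and 0.07 m and y of knob_c in the frame of tray between -0.095 and 0.095 m) or (z of knob_c in the frame of pin between -0.004 and 0.005 m and x of knob_c in the frame of pin between -0.006 and 0.006 m and y of knob_c in the frame of pin between -0.006 and 0.006 m and angle between the z axis of knob_c and the z axis of pin, either way round below 0.12 rad and linear speed of each of knob_c, knob_a, knob_b below 0.02 m/s and x of knob_a in the frame of tray between -0.07 and 0.07 m and y of knob_a in the frame of tray between -0.095 and 0.095 m and z of each of knob_a, knob_b in the frame of tray below 0.012 m and angle between each of knob_a, knob_b's own z axis and vertical below 0.15 rad and x of knob_b in the frame of tray between -0.07 and 0.07 m and y of knob_b in the frame of tray between -0.095 and 0.095 m))); the robot touches nothing.
It fails at once if a jar or the cup is moved more than 40 mm (distance of any of jar_a, jar_b, cup from where it was at the start of the episode above 0.04 m).
It fails at once if the pin is pressed with more than 80 N (contact force between pin and anything else above 80 N).
It also fails if it takes over 72 s, if anything falls off the work surface, if the arm or the gripper's body presses on something with over 40 N, if the wrist force passes 120 N, or if a joint passes its speed limit or range.

## Working session

There is one attempt and no reset: what is moved stays moved. The work goes in short steps, Python scripts to look and compute and a shell command to move; the robot and the scene stay as the last step left them, time stands still between calls to the robot, and variables do not carry over. Pictures are saved under pics/ and viewed, at most 10 in all, crops included, and the job is handed in when it is done.

```bash
mkdir -p pics; python3 - <<'E'
from station import ctrl, imaging
import cv2
for n in("top","side"):
    cv2.imwrite(f"pics/{n}0.png",imaging.capture(n))
    i=imaging.camera_info(n);print(n,i)
s=ctrl.read_state();print(s,ctrl.grip_point_offset)
E
```

```text
top {'K': array([[508.55541041,   0.        , 321.65787204],
       [  0.        , 508.55541041, 199.38239695],
       [  0.        ,   0.        ,   1.        ]]), 'eye': array([0.30481813, 0.05271345, 1.18139968]), 'orientation': array([ 0.12886044, -0.16029752, -1.54625824])}
side {'K': array([[420.82244116,   0.        , 320.34324615],
       [  0.        , 420.82244116, 198.42505744],
       [  0.        ,   0.        ,   1.        ]]), 'eye': array([0.40158368, 0.95341706, 0.75835912]), 'orientation': array([ 0.05335891, -1.37755365, -2.70414461])}
{'t': 0.1, 'joints': array([-1.39142721e+00,  3.13378621e-01,  1.49830329e+00, -1.53933954e-06,
        1.33098810e+00, -2.23399619e-01]), 'joint_velocities': array([-0.00010609, -0.00101921, -0.00028189, -0.0017226 ,  0.0002049 ,
        0.00017684]), 'joint_efforts': array([ 1.77172293e-03, -4.02811110e+01, -2.52646208e+01,  6.95097749e-02,
        3.42000753e-02, -6.20716287e-05]), 'tool_pos': array([ 0.20572958, -0.48276393,  0.20944797]), 'eef_rot': array([-3.07704750e+00, -6.28185054e-01, -3.48935630e-05]), 'ft_force': array([0.24167891, 0.63203685, 0.84890964]), 'moment': array([-0.00363693, -0.01230837,  0.01268563]), 'finger_force': 0.0, 'finger_gap': 0.08794380850719256} 0.0187
```

View pics/top0.png

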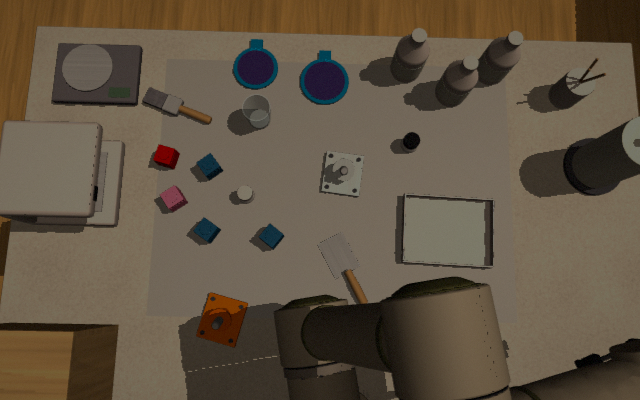

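View pics/side0.png

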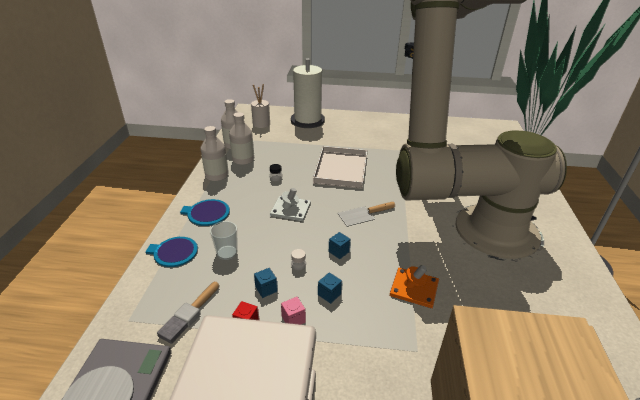

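Top view: blue knobs at about (209,166), (207,230) and (271,237). The red (166,156) and pink (173,197) ones are look-alikes. The white gauge with its pin is at (343,172), and the orange look-alike is at (222,320). The tray is at (447,231), the white-cap jar at (245,194), the black-cap jar at (411,142) and the cup at (257,112). In the side view the knobs are at (265,283), (330,288) and (340,245), and the pin is at (291,200). I'll enlarge these areas.

```bash
python3 - <<'E'
import cv2,numpy as np
t=cv2.imread("pics/top0.png");s=cv2.imread("pics/side0.png")
c=lambda im,x,y,w,h,k:np.clip(cv2.resize(im[y:y+h,x:x+w],None,fx=k,fy=k,interpolation=cv2.INTER_CUBIC)*1.6,0,255).astype(np.uint8)
a=np.hstack([c(t,190,145,100,110,5),c(t,315,145,50,110,6)[:550]])
cv2.imwrite("pics/c1.png",a)
b=np.hstack([c(s,250,230,105,75,4),c(s,268,180,47,50,8)[:300]])
d=c(s,310,140,65,55,4.5);e=c(t,395,185,105,90,4)
H=np.zeros((600,800,3),np.uint8);H[:300,:796]=b[:, :796];H[300:547,:292]=d[:247,:292];H[240+60:600,300:720]=e[:300]
cv2.imwrite("pics/c2.png",H)
E
```

```text
(no output)
```

View pics/c1.png

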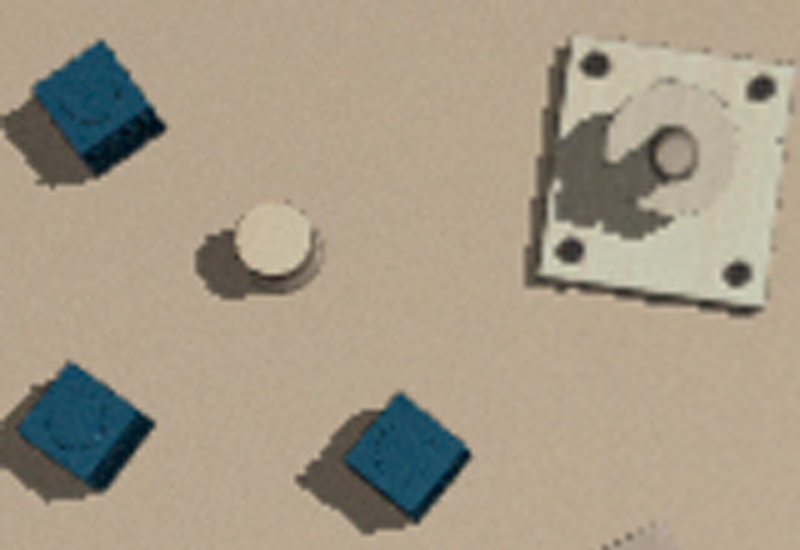

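View pics/c2.png

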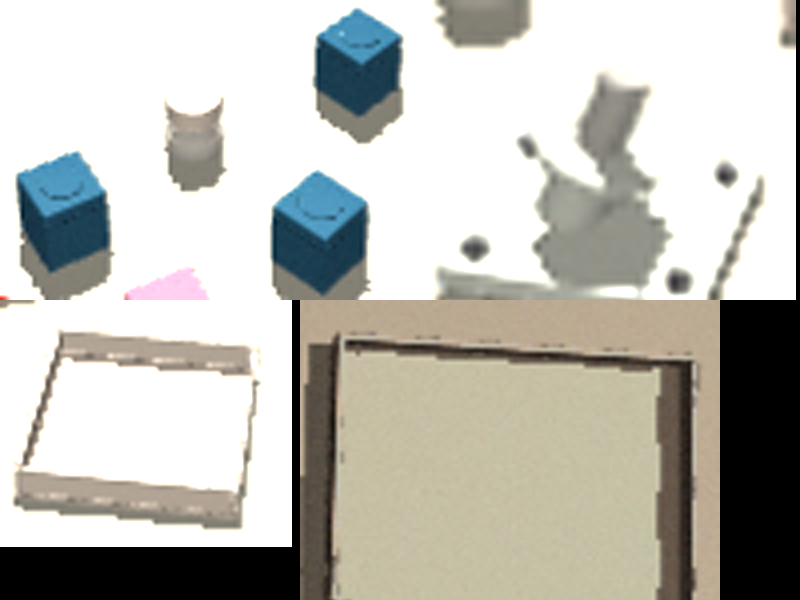

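The crops confirm the knobs: all three are dark blue, square-topped and ringed, and the pink and red ones are excluded. Next I'll fit the knob poses by silhouette in both views and enlarge the pin.

```bash
cat >h.py <<'E'
import cv2,numpy as np
from scipy.spatial.transform import Rotation as R
from scipy.optimize import minimize,least_squares
from station import imaging,ctrl
I={n:imaging.camera_info(n) for n in("top","side")}
def proj(n,P):
    i=I[n];q=(np.atleast_2d(P)-i["eye"])@R.from_rotvec(i["orientation"]).as_matrix()
    K=i["K"];return np.c_[K[0,0]*q[:,0]/-q[:,2]+K[0,2],K[1,1]*q[:,1]/q[:,2]+K[1,2]]
def ray(n,uv):
    i=I[n];K=i["K"];d=np.array([(uv[0]-K[0,2])/K[0,0],-(uv[1]-K[1,2])/K[1,1],-1])
    return i["eye"],R.from_rotvec(i["orientation"]).apply(d)
def atz(n,uv,z):
    e,d=ray(n,uv);return e+d*(z-e[2])/d[2]
def tri(uvt,uvs):
    g=lambda p:np.r_[(proj("top",p)-uvt)[0],(proj("side",p)-uvs)[0]]
    r=least_squares(g,[.4,.1,.05]);return r.x,r.fun
BOX=np.array([[a,b,c] for a in(-.02,.02) for b in(-.02,.02) for c in(0,.046)])
def bluemask(im):
    h=cv2.cvtColor(im,cv2.COLOR_BGR2HSV);return ((abs(h[...,0].astype(int)-103)<12)&(h[...,1]>120)&(h[...,2]>15)).astype(np.uint8)
def comp(m,uv):
    k,l,s,c=cv2.connectedComponentsWithStats(m);d=np.hypot(*(c[1:]-uv).T)+1e3*(s[1:,4]<40);return (l==1+d.argmin())
def hullmask(n,P):
    h=cv2.convexHull((proj(n,P)*16+0).astype(np.int32));m=np.zeros((1600,2560),np.uint8)
    m=np.zeros((400*4,640*4),np.uint8);cv2.fillConvexPoly(m,np.round((proj(n,P)[cv2.convexHull(proj(n,P).astype(np.float32),returnPoints=False)[:,0]]+.5)*4-.5).astype(np.int32),1)
    return cv2.resize(m.astype(np.float32),(640,400),interpolation=cv2.INTER_AREA)
def fitbox(M,x0):  # x,y,z,yaw
    f=lambda v:sum(abs(hullmask(n,R.from_euler('z',v[3]).apply(BOX)+v[:3])-M[n]).sum() for n in M)
    best=None
    for yaw in(0,.4,.8,1.2):
        s=np.vstack([[*x0,0,yaw]]*5);s[1:]+=np.diag([.006,.006,.006,.3])
        r=minimize(f,s[0],method="Nelder-Mead",options=dict(initial_simplex=s,maxiter=150))
        if best is None or r.fun<best.fun:best=r
    return best
E
python3 - <<'E'
from h import *
T=cv2.imread("pics/top0.png");S=cv2.imread("pics/side0.png")
for ut,us in(((209,166),(265,283)),((207,230),(330,288)),((271,237),(340,245))):
    M={"top":comp(bluemask(T),ut),"side":comp(bluemask(S),us)}
    r=fitbox(M,atz("top",ut,.03)[:2]);print(M["top"].sum(),M["side"].sum(),r.x.round(4),r.fun)
cr=lambda X,Y:((X-499.5)/6-.5+315,(Y+.5)/6-.5+145)
C=np.array([atz("top",cr(*p),.012) for p in((572,37),(793,67),(763,303),(540,275))])
print("plate",C.round(4),C.mean(0),[np.linalg.norm(C[i]-C[i-1]).round(4) for i in range(4)],np.arctan2(*(C[0]-C[3])[[1,0]]))
Y=np.array([atz("top",p,.025) for p in((405,194.5),(493.75,199.5),(492,268),(402,264))]);print("tray",Y.round(3),Y.mean(0))
print("jarA",atz("top",(245,193),.042),"jarB",atz("top",(411,142),.045),"cup",atz("top",(257,108),.08))
a=cv2.resize(T[150:200,320:372],None,fx=10,fy=10,interpolation=cv2.INTER_CUBIC)
b=cv2.resize(S[182:222,270:314],None,fx=12,fy=12,interpolation=cv2.INTER_CUBIC)
H=np.zeros((500,780,3),np.uint8)
a=a[:, :400];H[:500,:400]=np.clip(a*1.3,0,255)
H[:480,400:780]=b[:,:380]
cv2.imwrite("pics/pin.png",H)
E
```

```text
352 469 [ 5.928e-01  2.939e-01 -6.000e-04  6.352e-01] 124.875
355 495 [ 4.435e-01  2.911e-01 -5.000e-04  9.970e-01] 125.0625
327 391 [ 4.324e-01  1.445e-01 -3.000e-04  9.267e-01] 115.1875
plate [[ 0.6416  0.0215  0.012 ]
 [ 0.6313 -0.0665  0.012 ]
 [ 0.5356 -0.055   0.012 ]
 [ 0.5448  0.0325  0.012 ]] [ 0.58833423 -0.01688686  0.012     ] [np.float64(0.0974), np.float64(0.0885), np.float64(0.0964), np.float64(0.0879)] -0.11311760684854566
tray [[ 0.537 -0.162  0.025]
 [ 0.529 -0.37   0.025]
 [ 0.371 -0.359  0.025]
 [ 0.376 -0.153  0.025]] [ 0.45324585 -0.26107261  0.025     ]
jarA [0.52883537 0.20651558 0.042     ] jarB [ 0.65790729 -0.17419767  0.045     ] cup [0.71885131 0.18310706 0.08      ]
```

View pics/pin.png

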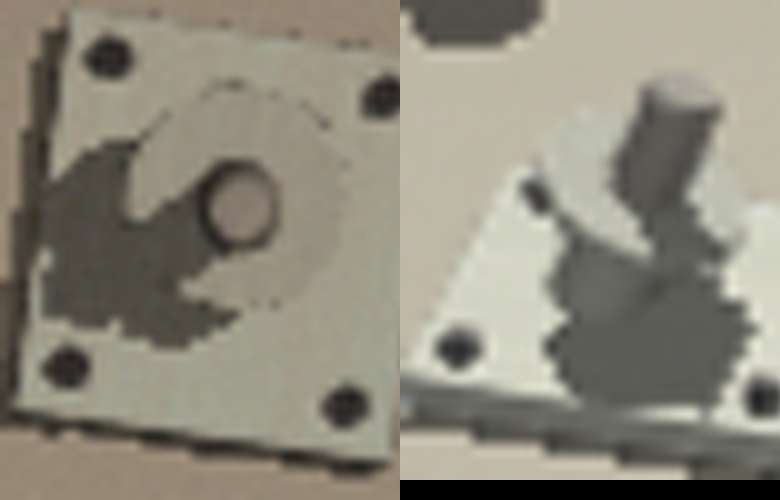

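Pin crop: in the top view the tip disc is at about full-image (343.8,170.1) and the flange centre at about (343.4,169.0). In the side view the tip is at about (292.9,189.0), and the shaft axis passes through about (290.5,197.4). Now I'll fit the pin pose and overlay it.

```bash
python3 - <<'E'
from h import *
print("tip tri",tri((343.8,170.05),(292.9,189.0)))
def ax(az):return np.array([np.sin(.35)*np.cos(az),np.sin(.35)*np.sin(az),np.cos(.35)])
def res(v,full=True):
    s=np.array([v[0],v[1],.045]);a=ax(v[2]);t=s+.032*a
    p=proj("side",s)[0];q=proj("side",t)[0];n=np.array([-(q-p)[1],(q-p)[0]])/np.linalg.norm(q-p)
    return np.r_[proj("top",t)[0]-(343.8,170.05),q-(292.9,189.0),proj("top",s)[0]-(343.35,168.95),n@(np.array([290.5,197.4])-p)]
r=least_squares(res,[.58,-.02,3.1]);print(r.x,r.fun.round(2),ax(r.x[2]))
s=np.r_[r.x[:2],.045];a=ax(r.x[2])
e1=np.cross(a,[0,0,1]);e1/=np.linalg.norm(e1);e2=np.cross(a,e1)
th=np.linspace(0,2*np.pi,60);circ=lambda h,rr:s+h*a+rr*(np.outer(np.cos(th),e1)+np.outer(np.sin(th),e2))
H=np.zeros((500,800,3),np.uint8);k=10
for j,(n,x0,y0) in enumerate((("top",323,147),("side",271,180))):
    im=cv2.imread(f"pics/{n}0.png")[y0:y0+50,x0:x0+40]
    b=cv2.resize(im,None,fx=k,fy=k,interpolation=cv2.INTER_CUBIC)
    for h,rr,c in((0,.026,(0,0,255)),(0,.0095,(0,255,0)),(.028,.0095,(255,0,0)),(.032,.0065,(0,0,255))):
        q=((proj(n,circ(h,rr))-(x0,y0)+.5)*k-.5);cv2.polylines(b,[np.round(q).astype(int)],True,c,1)
    H[:,j*400:j*400+400]=b
cv2.imwrite("pics/ov.png",H)
E
```

```text
tip tri (array([ 0.57824277, -0.01612784,  0.07499738]), array([-0.0082718 ,  0.58068285, -0.71006953, -0.1957472 ]))
[ 0.58829756 -0.01683135  3.06201349] [-0.09  0.96 -0.41 -0.16 -0.05  0.55  1.54] [-0.34181262  0.02725873  0.93937271]
```

View pics/ov.png

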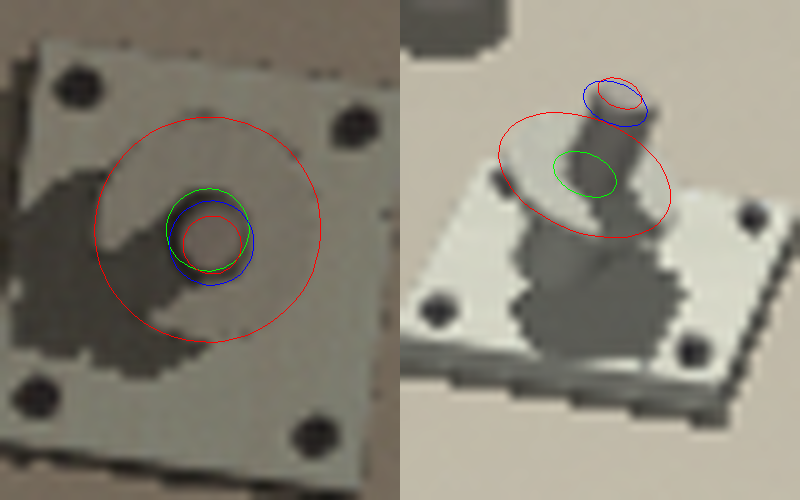

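The fit is within about 1 px, which is the calibration limit, and the heights check: tip z 0.075, knobs z ≈ 0. I'll go for knob C at (0.432, 0.145) first.

```bash
cat >>h.py <<'E'
SEAT=np.array([.5885,-.0168,.045]);AZ=3.05
A=np.array([np.sin(.35)*np.cos(AZ),np.sin(.35)*np.sin(AZ),np.cos(.35)])
def Rt(psi=None,pin=False):
    z=-A if pin else np.array([0,0,-1.]);y=np.array([np.cos(psi),np.sin(psi),0]) if not pin else np.array([-np.sin(AZ),np.cos(AZ),0])
    return R.from_matrix(np.c_[np.cross(y,z),y,z])
def go(pos,Rg):
    s=ctrl.read_state();Rc=R.from_rotvec(s["eef_rot"])
    c=[Rg,Rg*R.from_euler('z',np.pi)];d=[(Rc.inv()*g).as_rotvec() for g in c];i=int(np.argmin([np.linalg.norm(v) for v in d]))
    dp=np.array(pos)-s["tool_pos"]
    print("t",s["t"],"pos",s["tool_pos"].round(4),"q",s["joints"].round(2),"F",s["ft_force"].round(1),"gap",round(s["finger_gap"],4))
    print("rot units",(d[i]/(np.pi/4)).round(3),"alt",(d[1-i]/(np.pi/4)).round(3));print("shift now-frame",(Rc.inv().apply(dp)/.08).round(3),"after turn",(c[i].inv().apply(dp)/.08).round(3))
E
python3 - <<'E'
from h import *
go([.4324,.1445,.15],Rt(.927+np.pi/2)); go([.4324,.1445,.15],Rt(.927))
E
```

```text
t 0.1 pos [ 0.2057 -0.4828  0.2094] q [-1.39  0.31  1.5  -0.    1.33 -0.22] F [0.2 0.6 0.8] gap 0.0879
rot units [-0.001 -0.001 -0.667] alt [-1.000e-03  2.000e-03  3.333e+00]
shift now-frame [ 5.68  -6.102  0.751] after turn [ 7.972 -2.44   0.743]
t 0.1 pos [ 0.2057 -0.4828  0.2094] q [-1.39  0.31  1.5  -0.    1.33 -0.22] F [0.2 0.6 0.8] gap 0.0879
rot units [-1.000e-03  0.000e+00  1.333e+00] alt [-0.000e+00 -2.000e-03 -2.667e+00]
shift now-frame [ 5.68  -6.102  0.751] after turn [-2.44  -7.972  0.743]
```

```bash
Z='"grip":-0.4'; python3 -m pendant '[{"xyz":[0,0,0],"delta_rot":[0,0,-0.167],"grip":-0.4},{"xyz":[0,0,0],"delta_rot":[0,0,-0.167],"grip":-0.4},{"xyz":[0,0,0],"delta_rot":[0,0,-0.167],"grip":-0.4},{"xyz":[0,0,0],"delta_rot":[0,0,-0.166],"grip":-0.4},{"xyz":[0.5,-0.15,0],"delta_rot":[0,0,0],"grip":-0.4},{"xyz":[0.5,-0.15,0],"delta_rot":[0,0,0],"grip":-0.4},{"xyz":[0.5,-0.15,0],"delta_rot":[0,0,0],"grip":-0.4},{"xyz":[0.5,-0.15,0],"delta_rot":[0,0,0],"grip":-0.4},{"xyz":[0.5,-0.15,0],"delta_rot":[0,0,0],"grip":-0.4},{"xyz":[0.5,-0.15,0],"delta_rot":[0,0,0],"grip":-0.4},{"xyz":[0.5,-0.15,0],"delta_rot":[0,0,0],"grip":-0.4},{"xyz":[0.5,-0.15,0],"delta_rot":[0,0,0],"grip":-0.4}]'
python3 -m pendant '[{"xyz":[0.5,-0.15,0],"delta_rot":[0,0,0],"grip":-0.4},{"xyz":[0.5,-0.15,0],"delta_rot":[0,0,0],"grip":-0.4},{"xyz":[0.5,-0.15,0],"delta_rot":[0,0,0],"grip":-0.4},{"xyz":[0.5,-0.15,0],"delta_rot":[0,0,0],"grip":-0.4},{"xyz":[0.5,-0.15,0],"delta_rot":[0,0,0],"grip":-0.4},{"xyz":[0.5,-0.15,0],"delta_rot":[0,0,0],"grip":-0.4},{"xyz":[0.5,-0.15,0.3],"delta_rot":[0,0,0],"grip":-0.4},{"xyz":[0.47,-0.2,0.4],"delta_rot":[0,0,0],"grip":-0.4},{"xyz":[0,0,0],"delta_rot":[0,0,0],"grip":-0.4},{"xyz":[0,0,0],"delta_rot":[0,0,0],"grip":-0.4}]'
python3 - <<'E'
from h import *
go([.4324,.1445,.011],Rt(.927+np.pi/2))
E
```

```text
t: 1.3
tool_pos: [0.3213, -0.1678, 0.2098]
eef_rot: [-2.811, -1.403, -0.0]
ft_force: [0.8, -0.5, 0.5]
finger_gap: 0.0619
finger_force: 0.0
t: 2.3
tool_pos: [0.4312, 0.1433, 0.1547]
eef_rot: [-2.809, -1.406, 0.002]
ft_force: [0.0, -0.9, -0.1]
finger_gap: 0.0618
finger_force: 0.0
t 2.3 pos [0.4312 0.1433 0.1547] q [ 0.06  0.21  1.78 -0.    1.15  0.7 ] F [ 0.  -0.9 -0.1] gap 0.0618
rot units [-0.001  0.002  0.002] alt [-2.000e-03 -2.000e-03 -3.998e+00]
shift now-frame [0.023 0.005 1.796] after turn [0.021 0.003 1.796]
```

```bash
python3 -m pendant '[{"xyz":[0.02,0,0.4],"delta_rot":[0,0,0],"grip":-0.4},{"xyz":[0,0,0.4],"delta_rot":[0,0,0],"grip":-0.4},{"xyz":[0,0,0.4],"delta_rot":[0,0,0],"grip":-0.4},{"xyz":[0,0,0.3],"delta_rot":[0,0,0],"grip":-0.4},{"xyz":[0,0,0.2],"delta_rot":[0,0,0],"grip":-0.4},{"xyz":[0,0,0.1],"delta_rot":[0,0,0],"grip":-0.4},{"xyz":[0,0,0],"delta_rot":[0,0,0],"grip":-0.4},{"xyz":[0,0,0],"delta_rot":[0,0,0],"grip":1},{"xyz":[0,0,0],"delta_rot":[0,0,0],"grip":1},{"xyz":[0,0,0],"delta_rot":[0,0,0],"grip":1},{"xyz":[0,0,0],"delta_rot":[0,0,0],"grip":1}]'
python3 -m pendant '[{"xyz":[0,0,-0.2],"delta_rot":[0,0,0],"grip":1},{"xyz":[0,0,-0.4],"delta_rot":[0,0,0],"grip":1},{"xyz":[0,0,-0.4],"delta_rot":[0,0,0],"grip":1},{"xyz":[0,0,-0.5],"delta_rot":[0,0,0],"grip":1},{"xyz":[0,0,-0.5],"delta_rot":[0,0,0],"grip":1},{"xyz":[0,0,-0.2],"delta_rot":[0,0,0],"grip":1},{"xyz":[0,0,0],"delta_rot":[0,0,0],"grip":1}]'
python3 - <<'E'
from h import *
go(SEAT+A*(.085+.011),Rt(pin=True))
E
```

```text
t: 3.4
tool_pos: [0.433, 0.1443, 0.0118]
eef_rot: [2.81, 1.404, 0.002]
ft_force: [-0.8, -1.0, 6.2]
finger_gap: 0.0396
finger_force: 30.0
t: 4.1
tool_pos: [0.4334, 0.1445, 0.1891]
eef_rot: [2.809, 1.404, 0.006]
ft_force: [0.1, 0.3, -1.8]
finger_gap: 0.0397
finger_force: 30.0
t 4.1 pos [0.4334 0.1445 0.1891] q [0.06 0.18 1.73 0.   1.23 0.71] F [ 0.1  0.3 -1.8] gap 0.0397
rot units [-0.225  0.401  1.283] alt [-0.466 -0.261 -2.672]
shift now-frame [-0.667  2.408  0.68 ] after turn [1.369 1.831 1.217]
```

```bash
python3 -m pendant '[{"xyz":[0,0,0],"delta_rot":[-0.028,0.05,0.16],"grip":1},{"xyz":[0,0,0],"delta_rot":[-0.028,0.05,0.16],"grip":1},{"xyz":[0,0,0],"delta_rot":[-0.028,0.05,0.16],"grip":1},{"xyz":[0,0,0],"delta_rot":[-0.028,0.05,0.16],"grip":1},{"xyz":[0,0,0],"delta_rot":[-0.028,0.05,0.16],"grip":1},{"xyz":[0,0,0],"delta_rot":[-0.028,0.05,0.16],"grip":1},{"xyz":[0,0,0],"delta_rot":[-0.028,0.05,0.16],"grip":1},{"xyz":[0,0,0],"delta_rot":[-0.028,0.05,0.16],"grip":1},{"xyz":[0,0,0],"delta_rot":[0,0,0],"grip":1}]'
python3 - <<'E'
from h import *
go(SEAT+A*(.085+.011),Rt(pin=True))
E
```

```text
t: 5.0
tool_pos: [0.4311, 0.1447, 0.1854]
eef_rot: [3.077, -0.137, 0.531]
ft_force: [-0.4, 1.1, -1.3]
finger_gap: 0.0396
finger_force: 30.0
t 5.0 pos [0.4311 0.1447 0.1854] q [ 0.11  0.01  1.97 -0.09  0.83  1.82] F [-0.4  1.1 -1.3] gap 0.0396
rot units [0.    0.01  0.003] alt [-1.600e-02  1.000e-03 -3.997e+00]
shift now-frame [1.417 1.833 1.173] after turn [1.412 1.83  1.183]
```

```bash
python3 -m pendant '[{"xyz":[0.2,0.26,0],"delta_rot":[0,0,0],"grip":1},{"xyz":[0.3,0.38,0.2],"delta_rot":[0,0,0],"grip":1},{"xyz":[0.3,0.38,0.2],"delta_rot":[0,0.005,0.003],"grip":1},{"xyz":[0.3,0.38,0.3],"delta_rot":[0,0.005,0],"grip":1},{"xyz":[0.2,0.3,0.3],"delta_rot":[0,0,0],"grip":1},{"xyz":[0.11,0.13,0.18],"delta_rot":[0,0,0],"grip":1},{"xyz":[0,0,0],"delta_rot":[0,0,0],"grip":1},{"xyz":[0,0,0],"delta_rot":[0,0,0],"grip":1}]'
python3 - <<'E'
from h import *
go(SEAT+A*(.085+.011),Rt(pin=True))
H=np.zeros((500,800,3),np.uint8)
for j,(n,w) in enumerate((("top",None),("side",None))):
    im=imaging.capture(n);cv2.imwrite(f"pics/{n}1.png",im);c=proj(n,SEAT+A*.06)[0].astype(int);print(n,c)
    b=im[c[1]-31:c[1]+31,c[0]-25:c[0]+25];H[:496,j*400:j*400+400]=np.clip(cv2.resize(b,None,fx=8,fy=8,interpolation=cv2.INTER_CUBIC)*1.3,0,255)
cv2.imwrite("pics/hold1.png",H)
E
```

```text
t: 5.8
tool_pos: [0.5566, -0.0137, 0.1362]
eef_rot: [3.075, -0.138, 0.545]
ft_force: [-0.1, -0.4, -1.1]
finger_gap: 0.0392
finger_force: 30.0
t 5.8 pos [ 0.5566 -0.0137  0.1362] q [-0.27  0.27  1.81  0.09  0.72  1.34] F [-0.1 -0.4 -1.1] gap 0.0392
rot units [-0.001 -0.001  0.002] alt [ 1.000e-03 -1.000e-03 -3.998e+00]
shift now-frame [-0.014  0.002  0.008] after turn [-0.014  0.002  0.008]
top [343 172]
side [295 181]
```

View pics/hold1.png

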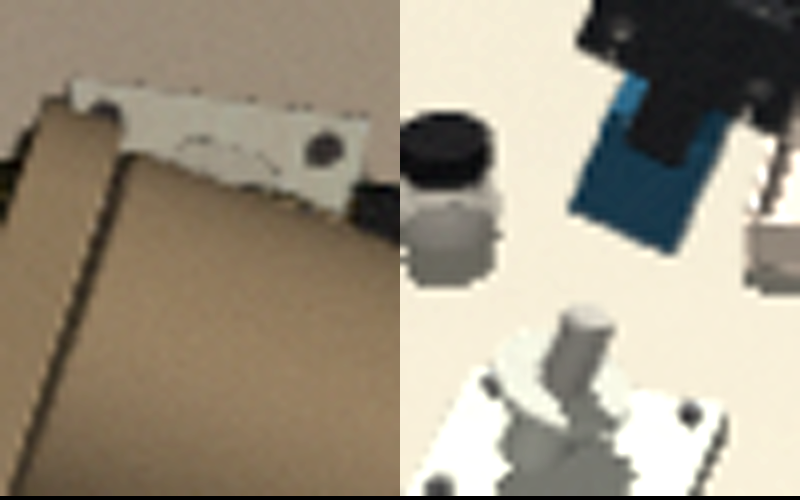

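Side view: the held knob's lower edge runs from (570,210) to (675,253) in the crop, and the pin tip is at about (590,316). The arm hides the pin from the top camera. I'll compare the model's projections with these.

```bash
python3 - <<'E'
from h import *
s=ctrl.read_state();Rc=R.from_rotvec(s["eef_rot"]);p=s["tool_pos"]
c=np.array([295,181]);inv=lambda q:(q-c+[25,31]+.5)*8-.5+[400,0]
B=np.array([[x,y,z] for z in(.011,-.035) for x in(-.02,.02) for y in(-.02,.02)])
W=Rc.apply(B)+p
for b,q in zip(B,inv(proj("side",W))):print(b,q.round(0))
im=cv2.imread("pics/side1.png")
b=cv2.resize(im[150:212,270:320],None,fx=8,fy=8,interpolation=cv2.INTER_CUBIC)
b=cv2.copyMakeBorder(b,0,4,0,0,cv2.BORDER_CONSTANT)
e1=np.cross(A,[0,0,1]);e1/=np.linalg.norm(e1);e2=np.cross(A,e1);th=np.linspace(0,2*np.pi,60)
for h,r,col in((0,.026,(0,0,255)),(0,.0095,(0,255,0)),(.028,.0095,(255,0,0)),(.032,.0065,(0,0,255))):
    q=inv(proj("side",SEAT+h*A+r*(np.outer(np.cos(th),e1)+np.outer(np.sin(th),e2))))-[400,0];cv2.polylines(b,[np.round(q).astype(int)],True,col,1)
q=inv(proj("side",W))-[400,0]
for i,j in((0,1),(1,3),(3,2),(2,0),(4,5),(5,7),(7,6),(6,4),(0,4),(1,5),(2,6),(3,7)):cv2.line(b,tuple(np.round(q[i]).astype(int).tolist()),tuple(np.round(q[j]).astype(int).tolist()),(0,255,255),1)
cv2.imwrite("pics/ov2.png",cv2.resize(b,None,fx=1.19,fy=1.19))
for d in(SEAT+A*.032,SEAT+A*.06):
    print("px per mm tool x",proj("side",d+Rc.apply([.001,0,0]))-proj("side",d),"y",proj("side",d+Rc.apply([0,.001,0]))-proj("side",d))
E
```

```text
[-0.02  -0.02   0.011] [667. 254.]
[-0.02   0.02   0.011] [693. 192.]
[ 0.02  -0.02   0.011] [559. 206.]
[0.02  0.02  0.011] [588. 145.]
[-0.02  -0.02  -0.035] [712. 151.]
[-0.02   0.02  -0.035] [738.  91.]
[ 0.02  -0.02  -0.035] [602. 103.]
[ 0.02   0.02  -0.035] [631.  43.]
px per mm tool x [[-0.32301014 -0.14176566]] y [[ 0.08838596 -0.19565883]]
px per mm tool x [[-0.32749014 -0.14418515]] y [[ 0.0875596 -0.1935731]]
```

View pics/ov2.png

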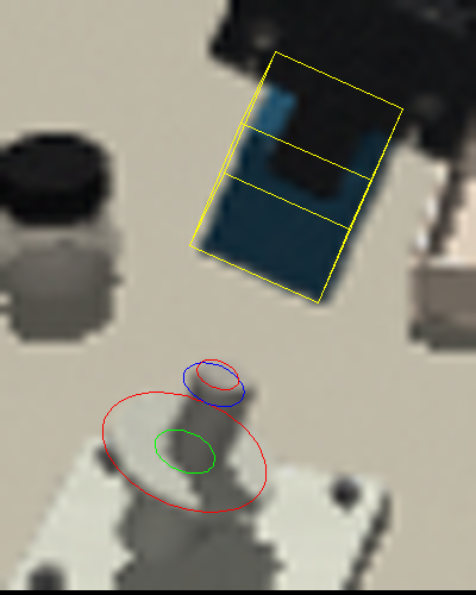

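Knob and pin are both offset from the model by the same ~1 px to the right in the side view, which is camera bias. They are therefore aligned with each other to within ~1 mm, so I'll go down along the axis.

```bash
python3 -m pendant '[{"xyz":[0,0,0.2],"delta_rot":[0,0,0],"grip":1},{"xyz":[0,0,0.2],"delta_rot":[0,0,0],"grip":1},{"xyz":[0,0,0.1],"delta_rot":[0,0,0],"grip":1},{"xyz":[0,0,0.1],"delta_rot":[0,0,0],"grip":1},{"xyz":[0,0,0.1],"delta_rot":[0,0,0],"grip":1},{"xyz":[0,0,0],"delta_rot":[0,0,0],"grip":1}]'
python3 -m pendant '[{"xyz":[0,0,0.04],"delta_rot":[0,0,0],"grip":1},{"xyz":[0,0,0],"delta_rot":[0,0,0],"grip":1}]'
python3 - <<'E'
from h import *
go(SEAT+A*.011,Rt(pin=True))
s=ctrl.read_state();print("tool F",R.from_rotvec(s["eef_rot"]).inv().apply(s["ft_force"]).round(1))
E
```

```text
t: 6.5
tool_pos: [0.5762, -0.0155, 0.0837]
eef_rot: [3.074, -0.14, 0.546]
ft_force: [-0.1, -0.7, -0.9]
finger_gap: 0.0399
finger_force: 30.0
t: 6.7
tool_pos: [0.5773, -0.0158, 0.0812]
eef_rot: [3.074, -0.14, 0.547]
ft_force: [-1.3, -1.3, -1.3]
finger_gap: 0.0393
finger_force: 30.0
t 6.7 pos [ 0.5773 -0.0158  0.0812] q [-0.26  0.4   1.8   0.1   0.6   1.33] F [-1.3 -1.3 -1.3] gap 0.0393
rot units [-0.    -0.003  0.   ] alt [ 0.004 -0.    -4.   ]
shift now-frame [-0.024  0.     0.336] after turn [-0.023  0.     0.336]
tool F [-1.6  1.4  0.8]
```

```bash
for i in 1 2; do python3 -m pendant '[{"xyz":[-0.005,0,0.04],"delta_rot":[0,0,0],"grip":1},{"xyz":[0,0,0],"delta_rot":[0,0,0],"grip":1}]'|egrep 'pos|force'; done
python3 - <<'E'
from h import *
go(SEAT+A*.011,Rt(pin=True))
s=ctrl.read_state();print("tool F",R.from_rotvec(s["eef_rot"]).inv().apply(s["ft_force"]).round(1),s["moment"].round(2))
E
```

```text
tool_pos: [0.579, -0.016, 0.0798]
ft_force: [-7.0, -0.1, 11.8]
finger_force: 30.0
tool_pos: [0.5812, -0.0163, 0.0787]
ft_force: [-8.8, 1.3, 23.4]
finger_force: 30.0
t 7.1 pos [ 0.5812 -0.0163  0.0787] q [-0.26  0.41  1.8   0.1   0.58  1.33] F [-8.8  1.3 23.4] gap 0.0398
rot units [ 0.001 -0.013  0.001] alt [ 2.000e-02  2.000e-03 -3.999e+00]
shift now-frame [-0.061 -0.002  0.289] after turn [-0.058 -0.002  0.29 ]
tool F [ -0.1  -0.5 -25. ] [0.28 0.35 0.05]
```

Contact is purely axial at about 23–24 mm short of the seat, which looks like a 16 mm bore. I'll check that it isn't an off-centre catch by easing off and nudging sideways.

```bash
cat >f.py <<'E'
from h import *
s=ctrl.read_state();Q=R.from_rotvec(s["eef_rot"]);d=Q.inv().apply(s["tool_pos"]-SEAT-A*.011)*1000
print("t",round(s["t"],2),"tool-frame offset mm (x,y; -z=height)",d.round(1),"F",Q.inv().apply(s["ft_force"]).round(1),"tilt",((Q.inv()*Rt(pin=True)).as_rotvec()).round(3))
E
python3 -m pendant '[{"xyz":[-0.02,0,-0.03],"delta_rot":[0,0,0],"grip":1},{"xyz":[0,0,0],"delta_rot":[0,0,0],"grip":1}]'>/dev/null;python3 f.py
for i in 1 2; do python3 -m pendant '[{"xyz":[-0.02,0,0],"delta_rot":[0,0,0],"grip":1},{"xyz":[0,0,0],"delta_rot":[0,0,0],"grip":1}]'>/dev/null;python3 f.py;done
python3 -m pendant '[{"xyz":[0,0.025,0],"delta_rot":[0,0,0],"grip":1},{"xyz":[0,0,0],"delta_rot":[0,0,0],"grip":1}]'>/dev/null;python3 f.py
python3 -m pendant '[{"xyz":[0,-0.05,0],"delta_rot":[0,0,0],"grip":1},{"xyz":[0,0,0],"delta_rot":[0,0,0],"grip":1}]'>/dev/null;python3 f.py
```

```text
t 7.3 tool-frame offset mm (x,y; -z=height) [  2.1   0.3 -24.2] F [ 2.5 -0.5 -8.2] tilt [ 0.001 -0.008  0.   ]
t 7.5 tool-frame offset mm (x,y; -z=height) [  1.1   0.3 -24.2] F [ 4.8 -0.  -7.6] tilt [ 0.001 -0.009  0.   ]
t 7.7 tool-frame offset mm (x,y; -z=height) [ -0.4   0.4 -24.2] F [ 5.1 -0.2 -6. ] tilt [ 0.001 -0.01   0.   ]
t 7.9 tool-frame offset mm (x,y; -z=height) [ -0.7   1.7 -24.1] F [ 4.6 -4.8 -7.6] tilt [-0.    -0.009 -0.   ]
t 8.1 tool-frame offset mm (x,y; -z=height) [ -0.5  -1.  -24.1] F [ 3.   4.6 -7.7] tilt [ 0.002 -0.009  0.001]
```

The knob was swept over about 5 x 3 mm under light pressure and never dropped, so C is a reject (16 mm bore). I'll withdraw it and take it to the tray.

```bash
python3 -m pendant '[{"xyz":[0,0.02,-0.1],"delta_rot":[0,0,0],"grip":1},{"xyz":[0,0,-0.3],"delta_rot":[0,0,0],"grip":1},{"xyz":[0,0,-0.4],"delta_rot":[0,0,0],"grip":1},{"xyz":[0,0,-0.3],"delta_rot":[0,0,0],"grip":1},{"xyz":[0,0,0],"delta_rot":[0,0,0],"grip":1}]'|grep gap
python3 - <<'E'
from h import *
go([.453,-.303,.10],Rt(1.52))
E
```

```text
finger_gap: 0.0394
t 8.6 pos [ 0.5437 -0.0123  0.161 ] q [-0.27  0.21  1.81  0.09  0.76  1.34] F [-1.2 -1.  -1.9] gap 0.0394
rot units [ 0.01  -0.455 -0.051] alt [-0.701 -0.016  3.887]
shift now-frame [-1.015  3.722  0.438] after turn [-0.948  3.687  0.763]
```

```bash
python3 -m pendant '[{"xyz":[0,0,0],"delta_rot":[0.003,-0.152,-0.017],"grip":1},{"xyz":[0,0,0],"delta_rot":[0.003,-0.152,-0.017],"grip":1},{"xyz":[0,0,0],"delta_rot":[0.003,-0.152,-0.017],"grip":1},{"xyz":[-0.12,0.45,0],"delta_rot":[0,0,0],"grip":1},{"xyz":[-0.12,0.5,0],"delta_rot":[0,0,0],"grip":1},{"xyz":[-0.12,0.5,0],"delta_rot":[0,0,0],"grip":1},{"xyz":[-0.12,0.5,0.1],"delta_rot":[0,0,0],"grip":1},{"xyz":[-0.12,0.5,0.1],"delta_rot":[0,0,0],"grip":1},{"xyz":[-0.12,0.5,0.2],"delta_rot":[0,0,0],"grip":1},{"xyz":[-0.12,0.5,0.2],"delta_rot":[0,0,0],"grip":1},{"xyz":[-0.11,0.24,0.16],"delta_rot":[0,0,0],"grip":1},{"xyz":[0,0,0],"delta_rot":[0,0,0],"grip":1}]'|grep gap
python3 - <<'E'
from h import *
go([.453,-.303,.016],Rt(1.52))
cv2.imwrite("pics/side2.png",imaging.capture("side"))
c=proj("side",np.array([.453,-.3,.1]))[0].astype(int);print(c)
E
```

```text
finger_gap: 0.0396
t 9.8 pos [ 0.45   -0.3043  0.0948] q [-0.81  0.47  1.58 -0.    1.09  0.82] F [-0.1  1.1 -0.8] gap 0.0396
rot units [-0.004  0.012 -0.005] alt [0.019 0.007 3.995]
shift now-frame [ 0.045 -0.015  0.984] after turn [ 0.036 -0.018  0.984]
[343 137]
```

```bash
python3 -m pendant '[{"xyz":[0.02,-0.01,0.3],"delta_rot":[0,0.006,0],"grip":1},{"xyz":[0.02,0,0.3],"delta_rot":[0,0.006,0],"grip":1},{"xyz":[0,0,0.2],"delta_rot":[0,0,0],"grip":1},{"xyz":[0,0,0.1],"delta_rot":[0,0,0],"grip":1},{"xyz":[0,0,0.04],"delta_rot":[0,0,0],"grip":1},{"xyz":[0,0,0],"delta_rot":[0,0,0],"grip":1}]'
python3 -m pendant '[{"xyz":[0,0,0.03],"delta_rot":[0,0,0],"grip":1},{"xyz":[0,0,0],"delta_rot":[0,0,0],"grip":1}]'
```

```text
t: 10.45
tool_pos: [0.4558, -0.3022, 0.023]
eef_rot: [3.14, -0.079, 0.007]
ft_force: [0.0, 0.1, -0.9]
finger_gap: 0.0397
finger_force: 30.0
t: 10.65
tool_pos: [0.4555, -0.3026, 0.0206]
eef_rot: [3.14, -0.08, 0.007]
ft_force: [-0.4, 0.2, -0.7]
finger_gap: 0.0394
finger_force: 30.0
```

```bash
for i in 1 2 3; do python3 -m pendant '[{"xyz":[0,0,0.02],"delta_rot":[0,0,0],"grip":1},{"xyz":[0,0,0],"delta_rot":[0,0,0],"grip":1}]'|egrep 'pos|ft'; done
```

```text
tool_pos: [0.4553, -0.3026, 0.0187]
ft_force: [0.5, -0.2, -0.0]
tool_pos: [0.4553, -0.3025, 0.0169]
ft_force: [0.0, -0.3, -0.2]
tool_pos: [0.4553, -0.3025, 0.0152]
ft_force: [-0.0, -0.3, -1.7]
```

```bash
for i in 1 2; do python3 -m pendant '[{"xyz":[0,0,0.015],"delta_rot":[0,0,0],"grip":1},{"xyz":[0,0,0],"delta_rot":[0,0,0],"grip":1}]'|egrep 'pos|ft'; done
```

```text
tool_pos: [0.4554, -0.3027, 0.0146]
ft_force: [-1.3, 0.7, 2.8]
tool_pos: [0.4554, -0.3027, 0.0144]
ft_force: [-6.1, 3.6, 14.2]
```

The knob is on the floor, so I'll release, rise and go to knob B.

```bash
python3 -m pendant '[{"xyz":[0,0,0],"delta_rot":[0,0,0],"grip":-0.3},{"xyz":[0,0,0],"delta_rot":[0,0,0],"grip":-0.3},{"xyz":[0,0,0],"delta_rot":[0,0,0],"grip":-0.3},{"xyz":[0,0,-0.2],"delta_rot":[0,0,0],"grip":-0.3},{"xyz":[0,0,-0.4],"delta_rot":[0,0,0],"grip":-0.3},{"xyz":[0,0,-0.5],"delta_rot":[0,0,0],"grip":-0.3},{"xyz":[0,0,-0.5],"delta_rot":[0,0,0],"grip":-0.3},{"xyz":[0,0,-0.4],"delta_rot":[0,0,0],"grip":-0.3},{"xyz":[0,0,0],"delta_rot":[0,0,0],"grip":-0.4}]'|grep gap
python3 - <<'E'
from h import *
go([.4435,.291,.10],Rt(.997))
im=imaging.capture("side");m=bluemask(im)
k,l,s,c=cv2.connectedComponentsWithStats(m);print([(s[i,:5].tolist()) for i in range(1,k) if s[i,4]>50])
p=proj("side",R.from_euler('z',-.05).apply(BOX)+[.4555,-.3027,.004]);print(p.min(0),p.max(0))
E
```

```text
finger_gap: 0.061
t 12.55 pos [ 0.4561 -0.3038  0.1772] q [-0.8   0.38  1.49  0.    1.26  0.82] F [ 0.9 -0.6  0. ] gap 0.061
rot units [ 0.003 -0.014  0.666] alt [ 0.019  0.005 -3.334]
shift now-frame [-0.544 -7.422  0.92 ] after turn [-4.168 -6.159  0.965]
[[337, 148, 13, 17, 179], [181, 199, 48, 27, 349], [146, 237, 51, 30, 463], [255, 268, 22, 30, 468], [318, 273, 23, 30, 496]]
[334.7431034  146.63866026] [348.32587165 165.17536137]
```

```bash
python3 -m pendant '[{"xyz":[0,0,0],"delta_rot":[0,-0.004,0.1665],"grip":-0.4},{"xyz":[0,0,0],"delta_rot":[0,-0.004,0.1665],"grip":-0.4},{"xyz":[0,0,0],"delta_rot":[0,-0.004,0.1665],"grip":-0.4},{"xyz":[0,0,0],"delta_rot":[0,0,0.1665],"grip":-0.4},{"xyz":[-0.32,-0.474,0],"delta_rot":[0,0,0],"grip":-0.4},{"xyz":[-0.32,-0.474,0],"delta_rot":[0,0,0],"grip":-0.4},{"xyz":[-0.32,-0.474,0],"delta_rot":[0,0,0],"grip":-0.4},{"xyz":[-0.32,-0.474,0],"delta_rot":[0,0,0],"grip":-0.4},{"xyz":[-0.32,-0.474,0],"delta_rot":[0,0,0],"grip":-0.4},{"xyz":[-0.32,-0.474,0],"delta_rot":[0,0,0],"grip":-0.4},{"xyz":[-0.32,-0.474,0],"delta_rot":[0,0,0],"grip":-0.4},{"xyz":[-0.32,-0.474,0],"delta_rot":[0,0,0],"grip":-0.4}]'|grep tool
python3 -m pendant '[{"xyz":[-0.32,-0.474,0],"delta_rot":[0,0,0],"grip":-0.4},{"xyz":[-0.32,-0.474,0],"delta_rot":[0,0,0],"grip":-0.4},{"xyz":[-0.32,-0.474,0],"delta_rot":[0,0,0],"grip":-0.4},{"xyz":[-0.32,-0.474,0.2],"delta_rot":[0,0,0],"grip":-0.4},{"xyz":[-0.32,-0.474,0.3],"delta_rot":[0,0,0],"grip":-0.4},{"xyz":[0,0,0.3],"delta_rot":[0,0,0],"grip":-0.4},{"xyz":[0,0,0],"delta_rot":[0,0,0],"grip":-0.4},{"xyz":[0,0,0],"delta_rot":[0,0,0],"grip":-0.4}]'|grep tool
python3 - <<'E'
from h import *
go([.4435,.291,.011],Rt(.997))
E
```

```text
tool_pos: [0.4465, 0.0653, 0.1725]
tool_pos: [0.4425, 0.2903, 0.1107]
t 14.6 pos [0.4425 0.2903 0.1107] q [0.36 0.42 1.61 0.   1.11 2.5 ] F [-1.2  0.2  1. ] gap 0.0614
rot units [ 0.003  0.008 -0.001] alt [ 0.013 -0.005  3.999]
shift now-frame [ 0.014 -0.018  1.246] after turn [ 0.006 -0.014  1.246]
```

```bash
python3 -m pendant '[{"xyz":[0.01,-0.01,0.3],"delta_rot":[0.003,0.008,0],"grip":-0.4},{"xyz":[0,0,0.4],"delta_rot":[0,0,0],"grip":-0.4},{"xyz":[0,0,0.3],"delta_rot":[0,0,0],"grip":-0.4},{"xyz":[0,0,0.2],"delta_rot":[0,0,0],"grip":-0.4},{"xyz":[0,0,0.05],"delta_rot":[0,0,0],"grip":-0.4},{"xyz":[0,0,0],"delta_rot":[0,0,0],"grip":-0.4},{"xyz":[0,0,0],"delta_rot":[0,0,0],"grip":1},{"xyz":[0,0,0],"delta_rot":[0,0,0],"grip":1},{"xyz":[0,0,0],"delta_rot":[0,0,0],"grip":1},{"xyz":[0,0,0],"delta_rot":[0,0,0],"grip":1}]'
python3 -m pendant '[{"xyz":[0,0,-0.2],"delta_rot":[0,0,0],"grip":1},{"xyz":[0,0,-0.4],"delta_rot":[0,0,0],"grip":1},{"xyz":[0,0,-0.4],"delta_rot":[0,0,0],"grip":1},{"xyz":[0,0,-0.5],"delta_rot":[0,0,0],"grip":1},{"xyz":[0,0,-0.5],"delta_rot":[0,0,0],"grip":1},{"xyz":[0,0,-0.2],"delta_rot":[0,0,0],"grip":1},{"xyz":[0,0,0],"delta_rot":[0,0,0],"grip":1}]'
python3 - <<'E'
from h import *
go(SEAT+A*(.060+.011),Rt(pin=True))
E
```

```text
t: 15.6
tool_pos: [0.4442, 0.2912, 0.0118]
eef_rot: [-3.012, 0.889, -0.004]
ft_force: [-1.5, -0.8, 6.4]
finger_gap: 0.0395
finger_force: 29.9
t: 16.3
tool_pos: [0.4444, 0.2914, 0.1893]
eef_rot: [-3.009, 0.888, -0.008]
ft_force: [-0.1, 0.7, -1.0]
finger_gap: 0.0395
finger_force: 29.9
t 16.3 pos [0.4444 0.2914 0.1893] q [0.36 0.34 1.52 0.   1.28 2.5 ] F [-0.1  0.7 -1. ] gap 0.0395
rot units [ 0.102  0.431 -0.609] alt [ 0.582 -0.138  3.341]
shift now-frame [3.332 2.403 0.97 ] after turn [1.398 3.672 1.543]
```

```bash
python3 -m pendant '[{"xyz":[0,0,0],"delta_rot":[0.02,0.086,-0.122],"grip":1},{"xyz":[0,0,0],"delta_rot":[0.02,0.086,-0.122],"grip":1},{"xyz":[0,0,0],"delta_rot":[0.02,0.086,-0.122],"grip":1},{"xyz":[0,0,0],"delta_rot":[0.02,0.086,-0.122],"grip":1},{"xyz":[0,0,0],"delta_rot":[0.02,0.086,-0.122],"grip":1},{"xyz":[0.18,0.46,0],"delta_rot":[0,0,0],"grip":1},{"xyz":[0.18,0.46,0],"delta_rot":[0,0,0],"grip":1},{"xyz":[0.18,0.46,0.1],"delta_rot":[0,0,0],"grip":1},{"xyz":[0.18,0.46,0.1],"delta_rot":[0,0,0],"grip":1},{"xyz":[0.17,0.46,0.2],"delta_rot":[0,0,0],"grip":1},{"xyz":[0.17,0.46,0.2],"delta_rot":[0,0,0],"grip":1},{"xyz":[0.17,0.46,0.2],"delta_rot":[0,0,0],"grip":1}]'|grep tool
python3 -m pendant '[{"xyz":[0.17,0.45,0.2],"delta_rot":[0,0,0],"grip":1},{"xyz":[0,0,0],"delta_rot":[0,0,0],"grip":1},{"xyz":[0,0,0],"delta_rot":[0,0,0],"grip":1}]'|grep tool
python3 - <<'E'
from h import *
go(SEAT+A*(.045+.011),Rt(pin=True))
E
python3 f.py
```

```text
tool_pos: [0.5334, 0.0224, 0.1591]
tool_pos: [0.5479, -0.0138, 0.149]
t 17.8 pos [ 0.5479 -0.0138  0.149 ] q [-0.27  0.24  1.81  0.08  0.76  1.35] F [ 0.6  1.  -1.3] gap 0.0392
rot units [0.004 0.011 0.   ] alt [-0.017  0.006 -4.   ]
shift now-frame [ 0.038 -0.011  0.696] after turn [ 0.032 -0.009  0.696]
t 17.8 tool-frame offset mm (x,y; -z=height) [  -3.4    1.  -100.7] F [ 0.1 -1.1  1.4] tilt [0.003 0.008 0.   ]
```

```bash
python3 -m pendant '[{"xyz":[0.015,-0.01,0.2],"delta_rot":[0.003,0.01,0],"grip":1},{"xyz":[0.015,0,0.2],"delta_rot":[0,0,0],"grip":1},{"xyz":[0,0,0.2],"delta_rot":[0,0,0],"grip":1},{"xyz":[0,0,0.1],"delta_rot":[0,0,0],"grip":1},{"xyz":[0,0,0],"delta_rot":[0,0,0],"grip":1}]'>/dev/null;python3 f.py
python3 -m pendant '[{"xyz":[0,0,0.1],"delta_rot":[0,0,0],"grip":1},{"xyz":[0,0,0.06],"delta_rot":[0,0,0],"grip":1},{"xyz":[0,0,0],"delta_rot":[0,0,0],"grip":1}]'>/dev/null;python3 f.py
```

```text
t 18.3 tool-frame offset mm (x,y; -z=height) [  0.2  -1.4 -45.3] F [-0.7  0.1  0.4] tilt [ 0.    -0.001  0.003]
t 18.6 tool-frame offset mm (x,y; -z=height) [  1.   -0.4 -32.9] F [0.5 0.4 0.6] tilt [ 0.001 -0.002  0.002]
```

```bash
python3 -m pendant '[{"xyz":[-0.005,0,0.07],"delta_rot":[0,0,0],"grip":1},{"xyz":[0,0,0],"delta_rot":[0,0,0],"grip":1}]'>/dev/null;python3 f.py
for i in 1 2; do python3 -m pendant '[{"xyz":[-0.005,0,0.03],"delta_rot":[0,0,0],"grip":1},{"xyz":[0,0,0],"delta_rot":[0,0,0],"grip":1}]'>/dev/null;python3 f.py;done
```

```text
t 18.8 tool-frame offset mm (x,y; -z=height) [  0.6  -0.3 -27.2] F [-0.6 -1.1  0.8] tilt [ 0.001 -0.002  0.002]
t 19.0 tool-frame offset mm (x,y; -z=height) [  1.4  -0.3 -25.7] F [-1.  -1.5 -4.9] tilt [ 0.001 -0.004  0.002]
t 19.2 tool-frame offset mm (x,y; -z=height) [  2.5  -0.4 -24.8] F [ -1.2  -2.5 -21.4] tilt [ 0.001 -0.008  0.002]
```

```bash
python3 -m pendant '[{"xyz":[-0.02,0,-0.03],"delta_rot":[0,0,0],"grip":1},{"xyz":[0,0,0],"delta_rot":[0,0,0],"grip":1}]'>/dev/null;python3 f.py
for i in 1 2; do python3 -m pendant '[{"xyz":[-0.02,0,0],"delta_rot":[0,0,0],"grip":1},{"xyz":[0,0,0],"delta_rot":[0,0,0],"grip":1}]'>/dev/null;python3 f.py;done
for i in 1 2; do python3 -m pendant '[{"xyz":[0,0.02,0],"delta_rot":[0,0,0],"grip":1},{"xyz":[0,0,0],"delta_rot":[0,0,0],"grip":1}]'>/dev/null;python3 f.py;done
```

```text
t 19.4 tool-frame offset mm (x,y; -z=height) [ -0.8  -0.2 -25.8] F [ 1.2  0.9 -4.5] tilt [ 0.001 -0.004  0.002]
t 19.6 tool-frame offset mm (x,y; -z=height) [ -1.7  -0.1 -25.7] F [ 2.4 -1.2 -5.6] tilt [ 0.001 -0.006  0.002]
t 19.8 tool-frame offset mm (x,y; -z=height) [ -3.    0.  -25.8] F [ 3.5 -0.7 -4.4] tilt [ 0.002 -0.006  0.002]
t 20.0 tool-frame offset mm (x,y; -z=height) [ -3.2   1.2 -25.7] F [ 3.6 -3.4 -5.1] tilt [ 0.001 -0.006  0.001]
t 20.2 tool-frame offset mm (x,y; -z=height) [ -3.4   2.4 -25.7] F [ 2.7 -5.6 -5.5] tilt [ 0.    -0.005  0.001]
```

Contact for B is again near 25 mm, but the TCP can be swept sideways. The knob may be pivoting in the pads or sliding on its face, so I'll measure its pose in the grip from the side image and compare with the earlier free-hanging one.

```bash
cat >g.py <<'E'
from h import *
def fitheld(im,pos,rot):
    m=bluemask(im).astype(bool);bright=im.max(2)>95
    Q=R.from_rotvec(rot)
    def f(v): # dx mm, dz mm, pitch, dy fixed
        H=hullmask("side",Q.apply(R.from_euler('y',v[2]).apply(BOX*[1,1,-1]+[0,0,.011])+[v[0]/1e3,0,v[1]/1e3])+pos)
        return (m*roi*(1-H)).sum()+(bright&~m).__mul__(H).sum()
    c=proj("side",pos)[0];yy,xx=np.mgrid[:400,:640];roi=np.hypot(xx-c[0],yy-c[1])<28
    best=None
    for p in(-.15,0,.15):
        s=np.array([[0,0,p]]*4,float);s[1:]+=np.diag([3,3,.1])
        r=minimize(f,s[0],method="Nelder-Mead",options=dict(initial_simplex=s,maxiter=200))
        if best is None or r.fun<best.fun:best=r
    return best.x.round(2),round(best.fun,1),int((m&roi).sum())
if __name__=="__main__":
    print("pre C",fitheld(cv2.imread("pics/side1.png"),np.array([.5566,-.0137,.1362]),[3.075,-.138,.545]))
    s=ctrl.read_state();im=imaging.capture("side");cv2.imwrite("pics/side%d.png"%int(s["t"]*10),im)
    print("now",fitheld(im,s["tool_pos"],s["eef_rot"]))
E
python3 g.py
```

```text
pre C (array([-2.33, -2.62,  0.02]), np.float64(11.3), 172)
now (array([-1.71, -2.4 ,  0.02]), np.float64(13.3), 149)
```

The knob hasn't tilted or slipped, so it is sliding flat on the tip and the axis estimate must be a few mm off sideways. Knob C in the tray sits at a known TCP position, so I can use it to calibrate the camera bias.

```bash
python3 - <<'E'
from h import *
t=imaging.capture("top");s=imaging.capture("side");cv2.imwrite("pics/top20.png",t)
P=np.array([.4555,-.3027,.027]);print(proj("top",P),proj("side",P))
M={"top":comp(bluemask(t),proj("top",P)[0])}
print(M["top"].sum())
b=np.argwhere(M["top"]);print(b.min(0),b.max(0),b.mean(0))
for n,im in(("top",t),("side",s)):
    m=comp(bluemask(im),proj(n,P)[0])
    def f(v):return abs(hullmask(n,R.from_euler('z',v[2]).apply(BOX)+[v[0],v[1],.004])-m).sum()
    q=[.4555,-.3027,-.05];S=np.array([q]*4);S[1:]+=np.diag([.006,.006,.1]);r=minimize(f,q,method="Nelder-Mead",options=dict(initial_simplex=S));print(n,r.x.round(4),r.fun,m.sum())
E
```

```text
[[466.48172152 230.35175467]] [[341.53478485 155.8759511 ]]
303
[222 458] [239 477] [230.57755776 468.75907591]
top [ 0.4549 -0.3066  0.1212] 144.875 303
side [ 0.4521 -0.3029  0.0602] 32.6875 180
```

The cameras carry a y bias of up to ~4 mm (top), so the true axis is probably at tool y ≈ -4. I'll lift slightly, move to x ≈ -0.5, and sweep y while pressing lightly.

```bash
python3 -m pendant '[{"xyz":[0.04,-0.04,-0.02],"delta_rot":[0,0,0],"grip":1},{"xyz":[0,0,0],"delta_rot":[0,0,0],"grip":1}]'>/dev/null;python3 f.py
for i in 1 2 3 4; do python3 -m pendant '[{"xyz":[0,-0.015,0.004],"delta_rot":[0,0,0],"grip":1},{"xyz":[0,0,0],"delta_rot":[0,0,0],"grip":1}]'>/dev/null;python3 f.py;done
```

```text
t 20.55 tool-frame offset mm (x,y; -z=height) [ -1.5  -0.5 -26.7] F [-0.   0.2  0.5] tilt [ 0.001 -0.002  0.002]
t 20.75 tool-frame offset mm (x,y; -z=height) [ -1.7  -1.4 -26.3] F [ 1.3  0.1 -0.6] tilt [ 0.001 -0.002  0.002]
t 20.95 tool-frame offset mm (x,y; -z=height) [ -1.3  -2.2 -26.2] F [ 0.   6.  -0.9] tilt [ 0.002 -0.003  0.002]
t 21.15 tool-frame offset mm (x,y; -z=height) [ -1.   -2.6 -26. ] F [-1.6 10.5 -3.8] tilt [ 0.003 -0.003  0.002]
t 21.35 tool-frame offset mm (x,y; -z=height) [ -0.7  -3.1 -26. ] F [-1.3 13.8 -6.6] tilt [ 0.004 -0.004  0.002]
```

The side wall of the mouth touches the pin at y ≈ -2.2. That bounds the offset to ±3 mm everywhere I probed, and a 22 mm bore would have dropped on. B is therefore a reject too, and goes to the tray.

```bash
python3 -m pendant '[{"xyz":[0,0.02,-0.1],"delta_rot":[0,0,0],"grip":1},{"xyz":[0,0,-0.3],"delta_rot":[0,0,0],"grip":1},{"xyz":[0,0,-0.4],"delta_rot":[0,0,0],"grip":1},{"xyz":[0,0,-0.3],"delta_rot":[0,0,0],"grip":1},{"xyz":[0,0,0],"delta_rot":[0.003,-0.152,-0.017],"grip":1},{"xyz":[0,0,0],"delta_rot":[0.003,-0.152,-0.017],"grip":1},{"xyz":[0,0,0],"delta_rot":[0.003,-0.152,-0.017],"grip":1},{"xyz":[0,0,0],"delta_rot":[0,0,0],"grip":1}]'|grep gap
python3 - <<'E'
from h import *
go([.455,-.215,.10],Rt(1.52))
E
```

```text
finger_gap: 0.039
t 22.15 pos [ 0.5458 -0.0091  0.1608] q [-0.23  0.4   1.5  -0.    1.24  1.39] F [ 0.6  0.  -0.5] gap 0.039
rot units [0.001 0.01  0.002] alt [-1.500e-02  2.000e-03 -3.998e+00]
shift now-frame [-1.     2.626  0.77 ] after turn [-1.002  2.628  0.76 ]
```

```bash
python3 -m pendant '[{"xyz":[-0.16,0.42,0],"delta_rot":[0,0.01,0],"grip":1},{"xyz":[-0.18,0.48,0],"delta_rot":[0,0,0],"grip":1},{"xyz":[-0.18,0.48,0.1],"delta_rot":[0,0,0],"grip":1},{"xyz":[-0.18,0.48,0.2],"delta_rot":[0,0,0],"grip":1},{"xyz":[-0.18,0.48,0.2],"delta_rot":[0,0,0],"grip":1},{"xyz":[-0.12,0.29,0.26],"delta_rot":[0,0,0],"grip":1},{"xyz":[0,0,0],"delta_rot":[0,0,0],"grip":1},{"xyz":[0,0,0],"delta_rot":[0,0,0],"grip":1}]'|grep gap
python3 - <<'E'
from h import *
go([.455,-.215,.016],Rt(1.52))
E
```

```text
finger_gap: 0.0394
t 22.95 pos [ 0.4541 -0.2149  0.1009] q [-0.68  0.38  1.71  0.    1.05  0.95] F [ 0.2  0.2 -0.7] gap 0.0394
rot units [ 0.002 -0.004 -0.   ] alt [-7.e-03 -3.e-03  4.e+00]
shift now-frame [ 7.000e-03 -1.000e-03  1.061e+00] after turn [0.011 0.    1.061]
```

```bash
python3 -m pendant '[{"xyz":[0.01,0,0.3],"delta_rot":[0,-0.004,0],"grip":1},{"xyz":[0,0,0.3],"delta_rot":[0,0,0],"grip":1},{"xyz":[0,0,0.2],"delta_rot":[0,0,0],"grip":1},{"xyz":[0,0,0.15],"delta_rot":[0,0,0],"grip":1},{"xyz":[0,0,0.07],"delta_rot":[0,0,0],"grip":1},{"xyz":[0,0,0],"delta_rot":[0,0,0],"grip":1}]'|egrep 'pos|ft'
for i in 1 2 3; do python3 -m pendant '[{"xyz":[0,0,0.015],"delta_rot":[0,0,0],"grip":1},{"xyz":[0,0,0],"delta_rot":[0,0,0],"grip":1}]'|egrep 'pos|ft'; done
```

```text
tool_pos: [0.4555, -0.2151, 0.0193]
ft_force: [-0.4, 0.1, -0.8]
tool_pos: [0.4556, -0.2158, 0.0186]
ft_force: [-0.2, 0.8, -0.8]
tool_pos: [0.4553, -0.2157, 0.0169]
ft_force: [-0.4, -0.4, -1.4]
tool_pos: [0.4553, -0.2158, 0.0159]
ft_force: [-1.0, 0.0, 2.9]
```

```bash
python3 -m pendant '[{"xyz":[0,0,0],"delta_rot":[0,0,0],"grip":-0.3},{"xyz":[0,0,0],"delta_rot":[0,0,0],"grip":-0.3},{"xyz":[0,0,0],"delta_rot":[0,0,0],"grip":-0.3},{"xyz":[0,0,-0.2],"delta_rot":[0,0,0],"grip":-0.3},{"xyz":[0,0,-0.4],"delta_rot":[0,0,0],"grip":-0.3},{"xyz":[0,0,-0.5],"delta_rot":[0,0,0],"grip":-0.3},{"xyz":[0,0,-0.5],"delta_rot":[0,0,0],"grip":-0.3},{"xyz":[0,0,-0.4],"delta_rot":[0,0,0],"grip":-0.3},{"xyz":[0,0,0],"delta_rot":[0,0,0],"grip":-0.4}]'|grep gap
python3 - <<'E'
from h import *
go([.5928,.2939,.10],Rt(2.206))
im=imaging.capture("side");m=bluemask(im)
k,l,s,c=cv2.connectedComponentsWithStats(m);print([(s[i,:5].tolist()) for i in range(1,k) if s[i,4]>50])
for y in(-.2158,-.3027):
    p=proj("side",R.from_euler('z',-.05).apply(BOX)+[.4555,y,.004]);print(p.min(0),p.max(0))
E
```

```text
finger_gap: 0.0611
t 25.05 pos [ 0.4569 -0.2164  0.1796] q [-0.67  0.29  1.61 -0.    1.23  0.95] F [0.1 0.6 0.6] gap 0.0611
rot units [ 0.01  -0.004 -0.872] alt [-0.005 -0.012  3.128]
shift now-frame [ 1.376 -6.461  0.964] after turn [ 5.153 -4.127  0.995]
[[335, 148, 15, 31, 339], [181, 199, 48, 27, 352], [146, 237, 51, 30, 463], [255, 268, 22, 30, 468]]
[332.53826462 159.47681965] [346.81162353 179.04981994]
[334.7431034  146.63866026] [348.32587165 165.17536137]
```

```bash
python3 -m pendant '[{"xyz":[0,0,0],"delta_rot":[0,0,-0.174],"grip":-0.4},{"xyz":[0,0,0],"delta_rot":[0,0,-0.174],"grip":-0.4},{"xyz":[0,0,0],"delta_rot":[0.005,0,-0.174],"grip":-0.4},{"xyz":[0,0,0],"delta_rot":[0,0,-0.175],"grip":-0.4},{"xyz":[0,0,0],"delta_rot":[0,0,-0.175],"grip":-0.4},{"xyz":[0.43,-0.344,0],"delta_rot":[0,0,0],"grip":-0.4},{"xyz":[0.43,-0.344,0],"delta_rot":[0,0,0],"grip":-0.4},{"xyz":[0.43,-0.344,0],"delta_rot":[0,0,0],"grip":-0.4},{"xyz":[0.43,-0.344,0],"delta_rot":[0,0,0],"grip":-0.4},{"xyz":[0.43,-0.344,0],"delta_rot":[0,0,0],"grip":-0.4},{"xyz":[0.43,-0.344,0],"delta_rot":[0,0,0],"grip":-0.4},{"xyz":[0.43,-0.344,0],"delta_rot":[0,0,0],"grip":-0.4}]'|grep tool
python3 -m pendant '[{"xyz":[0.43,-0.344,0],"delta_rot":[0,0,0],"grip":-0.4},{"xyz":[0.43,-0.344,0],"delta_rot":[0,0,0],"grip":-0.4},{"xyz":[0.43,-0.344,0],"delta_rot":[0,0,0],"grip":-0.4},{"xyz":[0.43,-0.344,0.2],"delta_rot":[0,0,0],"grip":-0.4},{"xyz":[0.42,-0.344,0.3],"delta_rot":[0,0,0],"grip":-0.4},{"xyz":[0,0,0.3],"delta_rot":[0,0,0],"grip":-0.4},{"xyz":[0,0,0],"delta_rot":[0,0,0],"grip":-0.4},{"xyz":[0,0,0],"delta_rot":[0,0,0],"grip":-0.4}]'|grep tool
python3 - <<'E'
from h import *
go([.5928,.2939,.011],Rt(2.206))
E
```

```text
tool_pos: [0.5345, 0.0845, 0.1745]
tool_pos: [0.5907, 0.2945, 0.112]
t 27.1 pos [0.5907 0.2945 0.112 ] q [0.28 0.69 1.17 0.   1.29 1.22] F [ 0.5 -0.2  0.6] gap 0.0615
rot units [-0.005  0.002 -0.001] alt [0.004 0.007 3.999]
shift now-frame [0.019 0.026 1.262] after turn [0.016 0.021 1.262]
```

```bash
python3 -m pendant '[{"xyz":[0.016,0.02,0.3],"delta_rot":[-0.005,0,0],"grip":-0.4},{"xyz":[0,0,0.4],"delta_rot":[0,0,0],"grip":-0.4},{"xyz":[0,0,0.3],"delta_rot":[0,0,0],"grip":-0.4},{"xyz":[0,0,0.2],"delta_rot":[0,0,0],"grip":-0.4},{"xyz":[0,0,0.06],"delta_rot":[0,0,0],"grip":-0.4},{"xyz":[0,0,0],"delta_rot":[0,0,0],"grip":-0.4},{"xyz":[0,0,0],"delta_rot":[0,0,0],"grip":1},{"xyz":[0,0,0],"delta_rot":[0,0,0],"grip":1},{"xyz":[0,0,0],"delta_rot":[0,0,0],"grip":1},{"xyz":[0,0,0],"delta_rot":[0,0,0],"grip":1}]'
python3 -m pendant '[{"xyz":[0,0,-0.2],"delta_rot":[0,0,0],"grip":1},{"xyz":[0,0,-0.4],"delta_rot":[0,0,0],"grip":1},{"xyz":[0,0,-0.4],"delta_rot":[0,0,0],"grip":1},{"xyz":[0,0,-0.5],"delta_rot":[0,0,0],"grip":1},{"xyz":[0,0,-0.5],"delta_rot":[0,0,0],"grip":1},{"xyz":[0,0,-0.2],"delta_rot":[0,0,0],"grip":1},{"xyz":[0,0,0],"delta_rot":[0,0,0],"grip":1}]'
python3 - <<'E'
from h import *
go(SEAT+A*(.060+.011),Rt(pin=True))
E
```

```text
t: 28.1
tool_pos: [0.5933, 0.2946, 0.0126]
eef_rot: [2.984, 0.981, 0.002]
ft_force: [-0.6, 0.2, 3.7]
finger_gap: 0.039
finger_force: 30.0
t: 28.8
tool_pos: [0.5937, 0.295, 0.1915]
eef_rot: [2.983, 0.981, 0.009]
ft_force: [-0.5, 0.6, -1.1]
finger_gap: 0.0393
finger_force: 30.0
t 28.8 pos [0.5937 0.295  0.1915] q [ 0.29  0.64  1.05 -0.    1.45  1.22] F [-0.5  0.6 -1.1] gap 0.0393
rot units [-0.161  0.418  0.916] alt [-0.527 -0.203 -3.037]
shift now-frame [-2.598  2.894  0.992] after turn [-0.354  3.887  0.933]
```

```bash
python3 -m pendant '[{"xyz":[0,0,0],"delta_rot":[-0.027,0.07,0.153],"grip":1},{"xyz":[0,0,0],"delta_rot":[-0.027,0.07,0.153],"grip":1},{"xyz":[0,0,0],"delta_rot":[-0.027,0.07,0.153],"grip":1},{"xyz":[0,0,0],"delta_rot":[-0.027,0.07,0.153],"grip":1},{"xyz":[0,0,0],"delta_rot":[-0.027,0.07,0.153],"grip":1},{"xyz":[0,0,0],"delta_rot":[-0.026,0.068,0.151],"grip":1},{"xyz":[-0.04,0.48,0],"delta_rot":[0,0,0],"grip":1},{"xyz":[-0.04,0.48,0],"delta_rot":[0,0,0],"grip":1},{"xyz":[-0.04,0.48,0],"delta_rot":[0,0,0],"grip":1},{"xyz":[-0.04,0.49,0],"delta_rot":[0,0,0],"grip":1},{"xyz":[-0.04,0.49,0.1],"delta_rot":[0,0,0],"grip":1},{"xyz":[-0.05,0.49,0.1],"delta_rot":[0,0,0],"grip":1}]'|grep tool
python3 -m pendant '[{"xyz":[-0.05,0.49,0.15],"delta_rot":[0,0,0],"grip":1},{"xyz":[-0.05,0.48,0.15],"delta_rot":[0,0,0],"grip":1},{"xyz":[0,0,0],"delta_rot":[0,0,0],"grip":1},{"xyz":[0,0,0],"delta_rot":[0,0,0],"grip":1}]'|grep tool
python3 - <<'E'
from h import *
go(SEAT+A*(.045+.011)+[0,-.0008,0],Rt(pin=True))
E
python3 f.py; python3 g.py|tail -1
```

```text
tool_pos: [0.557, 0.0627, 0.1652]
tool_pos: [0.5509, -0.0137, 0.1403]
t 30.4 pos [ 0.5509 -0.0137  0.1403] q [-0.27  0.26  1.81  0.08  0.74  1.34] F [ 0.3  1.1 -0.2] gap 0.0394
rot units [ 0.003  0.01  -0.002] alt [ 0.015 -0.004  3.998]
shift now-frame [0.039 0.004 0.58 ] after turn [0.035 0.005 0.581]
t 30.4 tool-frame offset mm (x,y; -z=height) [ -3.4   0.6 -91.4] F [ 0.1 -1.2  0.2] tilt [ 0.002  0.008 -0.001]
now (array([-3.46, -0.45,  0.01]), np.float64(11.9), 178)
```

```bash
python3 -m pendant '[{"xyz":[0.02,0,0.2],"delta_rot":[0.003,0.01,0],"grip":1},{"xyz":[0.02,0,0.2],"delta_rot":[0,0,0],"grip":1},{"xyz":[0,0,0.14],"delta_rot":[0,0,0],"grip":1},{"xyz":[0,0,0.05],"delta_rot":[0,0,0],"grip":1},{"xyz":[0,0,0],"delta_rot":[0,0,0],"grip":1}]'>/dev/null;python3 f.py
python3 -m pendant '[{"xyz":[0,0,0.1],"delta_rot":[0,0,0],"grip":1},{"xyz":[0,0,0.06],"delta_rot":[0,0,0],"grip":1},{"xyz":[0,0,0],"delta_rot":[0,0,0],"grip":1}]'>/dev/null;python3 f.py
```

```text
t 30.95 tool-frame offset mm (x,y; -z=height) [  1.2  -0.7 -44.6] F [ 1.1 -0.3 -0.5] tilt [-0.001 -0.002  0.001]
t 31.25 tool-frame offset mm (x,y; -z=height) [  1.1  -0.1 -31.6] F [-0.1 -0.3  1.1] tilt [-0.001 -0.002  0.   ]
```

```bash
for i in 1 2 3 ; do python3 -m pendant '[{"xyz":[-0.002,0.003,0.04],"delta_rot":[0,0,0],"grip":1},{"xyz":[0,0,0],"delta_rot":[0,0,0],"grip":1}]'>/dev/null;python3 f.py;done
```

```text
t 31.45 tool-frame offset mm (x,y; -z=height) [  1.2   0.3 -28.7] F [-0.6  0.5  2.1] tilt [-0.    -0.002  0.   ]
t 31.65 tool-frame offset mm (x,y; -z=height) [  1.    0.4 -25.4] F [0.2 0.4 0.6] tilt [-0.    -0.002  0.   ]
t 31.85 tool-frame offset mm (x,y; -z=height) [  0.8   0.7 -22.1] F [-0.  -0.2  0.6] tilt [-0.    -0.002  0.   ]
```

Knob A is past the stop height with no force. I'll continue in small steps.

```bash
for i in 1 2 3 4; do python3 -m pendant '[{"xyz":[0,0,0.04],"delta_rot":[0,0,0],"grip":1},{"xyz":[0,0,0],"delta_rot":[0,0,0],"grip":1}]'>/dev/null;python3 f.py;done
```

```text
t 32.05 tool-frame offset mm (x,y; -z=height) [  0.8   0.6 -18.9] F [ 0.1 -0.3  0.4] tilt [-0.    -0.002  0.   ]
t 32.25 tool-frame offset mm (x,y; -z=height) [  0.8   0.6 -15.7] F [ 0.4 -0.7  0.8] tilt [-0.    -0.002  0.   ]
t 32.45 tool-frame offset mm (x,y; -z=height) [  0.8   0.7 -12.5] F [-0.3  0.2  0.9] tilt [-0.    -0.002  0.   ]
t 32.65 tool-frame offset mm (x,y; -z=height) [ 0.8  0.6 -9.3] F [-0.9 -0.7  0.2] tilt [-0.    -0.002  0.   ]
```

```bash
for i in 1 2 3; do python3 -m pendant '[{"xyz":[0,0,0.04],"delta_rot":[0,0,0],"grip":1},{"xyz":[0,0,0],"delta_rot":[0,0,0],"grip":1}]'>/dev/null;python3 f.py;done
```

```text
t 32.85 tool-frame offset mm (x,y; -z=height) [ 0.8  0.7 -6.1] F [-0.1 -0.2 -0.3] tilt [-0.    -0.002  0.   ]
t 33.05 tool-frame offset mm (x,y; -z=height) [ 0.8  0.6 -2.9] F [0.9 0.2 0.4] tilt [-0.    -0.002  0.   ]
t 33.25 tool-frame offset mm (x,y; -z=height) [ 1.6  0.2 -1.1] F [ -3.6  -2.2 -14.7] tilt [-0.001 -0.003  0.001]
```

Seat contact at 14.7 N: A slid home. Release and withdraw along the axis.

```bash
python3 -m pendant '[{"xyz":[-0.01,0,-0.01],"delta_rot":[0,0,0],"grip":1},{"xyz":[0,0,0],"delta_rot":[0,0,0],"grip":-0.4},{"xyz":[0,0,0],"delta_rot":[0,0,0],"grip":-0.4},{"xyz":[0,0,0],"delta_rot":[0,0,0],"grip":-0.4},{"xyz":[0,0,0],"delta_rot":[0,0,0],"grip":-0.4},{"xyz":[0,0,-0.2],"delta_rot":[0,0,0],"grip":-0.4},{"xyz":[0,0,-0.4],"delta_rot":[0,0,0],"grip":-0.4},{"xyz":[0,0,-0.4],"delta_rot":[0,0,0],"grip":-0.4},{"xyz":[0,0,-0.5],"delta_rot":[0,0,0],"grip":-0.4},{"xyz":[0,0,-0.5],"delta_rot":[0,0,0],"grip":-0.4},{"xyz":[0,0,-0.3],"delta_rot":[0,0,0],"grip":-0.4},{"xyz":[0,0,0],"delta_rot":[0,0,0],"grip":-0.4}]'
python3 - <<'E'
from h import *
S=imaging.capture("side");T=imaging.capture("top")
a=cv2.resize(S[140:230,265:365],None,fx=4,fy=4,interpolation=cv2.INTER_CUBIC)
b=cv2.resize(T[130:290,310:510],None,fx=2,fy=2,interpolation=cv2.INTER_CUBIC)
H=np.zeros((360,800,3),np.uint8);H[:,:400]=a;H[:320,400:]=np.clip(b*1.3,0,255);cv2.imwrite("pics/end.png",H)
E
```

```text
t: 34.45
tool_pos: [0.522, -0.0116, 0.2323]
eef_rot: [3.071, -0.14, 0.556]
ft_force: [-0.3, -0.1, -0.1]
finger_gap: 0.0619
finger_force: 0.0
```

View pics/end.png

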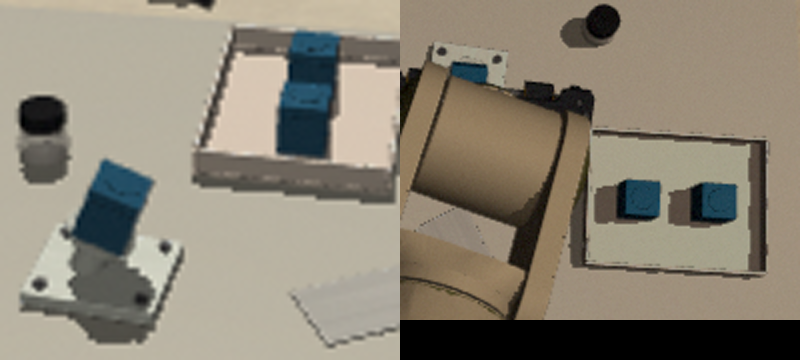

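The knob is seated on the flange, tilted with the pin (side crop at about (110,205)). The two rejects stand upright in the tray at about (640,198) and (714,202) in the top crop. The jars were not disturbed, so I'm handing the job in.

```bash
python3 -c "
from station import order
print(order.job_done())"
```

```text
the job is handed in; nothing more can be done
None
```

Knob A slid fully home and is seated on the pin's flange; knobs B and C stopped about 24 mm short and stand upright in the reject tray; the job was handed in at about 34.6 s of the 72 s, with no verdict shown.

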